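Off-centre check of a slant-dial bench scale

ROBOT

A 6-joint arm with a two-finger parallel gripper is mounted at the origin on the work surface. World frame = base frame: x ahead of the robot, y to its left, z up, the work surface at z = 0. Lengths are in m, angles in rad, forces in N, time in s.
With the tool pointing down it reaches from about 0.325 to 0.775 m from the base axis. Payload 5.5 kg.
Tool frame: the origin (TCP) lies between the finger pads; the fingertips stand ahead of it and the grasp point (between the pads) lies 8 mm behind it (arm.tips_ahead is the z of the fingertips in the tool frame, in m); z points along the fingers, y is the line along which they close (so a half turn about z gives the same grasp; the last joint's range is limited). The gripper opens to 88 mm and grips with 3 to 60 N. Pads are 20 mm wide; open, the fingers measure 115 mm over their backs; the gripper's body (75 mm by 178 mm) begins 61 mm behind the grasp point.
Start: joints at [1.244, 0.091, 1.231, -0, 1.82, -0.057], TCP at [0.16, 0.578, 0.234] pointing down, gripper open.
Joint ranges: [-2.87, 2.87], [-0.86, 2.18], [0.17, 2.46], [-1.51, 4.65], [0.06, 2.69], [-2.65, 2.65]. Speed limits (rad/s): [2.57, 2.57, 3.01, 3.14, 3.14, 3.14].

INTERFACE

Orientations are given as a 3x3 rotation matrix whose columns are the frame's x, y, z axes.
In Python, from workcell import arm, imaging, recognise gives the robot as it stands. The module is installed in compiled form; this text tells all that it offers.
- The arm moves only by the shell command python3 -m crank 'ROWS' [FORCE]. ROWS is JSON, a list of rows, each a list of 3 entries, a list of its own where there are three numbers: the shift along the world's x, y, z in m, then the turn about the world's z in degrees, then the opening, from 0 (shut) to 1 (fully open). A call has 1 to 20 rows; each row shifts and turns the commanded pose from where the row before left it; what a row does not reach is not made up. A row lasts 1/10 s, in which the tool goes at most 50 mm and 8.59 degrees, less where a joint would pass 70% of its speed; a pose out of reach is approached as far as the arm can. A call with a gripper value outside its range is refused whole. The fingers move at their own pace and stop on an object; FORCE is the grip in N (left out, the last holds). Time passes only in rows, so rows that do not move let the fingers close. It gives the time, the measured TCP pose, the force, the opening and the grip force at its end, in the units of the state.
- arm.get_state(): the state, without advancing time (a new reading comes with each control period).
- imaging.get_image(name): name is "side" or "top"; returns a dict with "color" (400x640x3 uint8, blue, green, red), "z_map" (400x640 float32, m along the optical axis (not along the pixel's ray), 0 where there is no reading), "mtx" (3x3 intrinsics, pixels), "D" ([k1, k2, p1, p2, k3] as OpenCV has them; the pictures are not rectified), "pose" (4x4, takes a point from camera to world coordinates). Camera axes: x right, y up, looking along -z (the intrinsics and any distortion apply to the point x, -y, -z); pixel columns grow to the right and rows downward; lengths in m; the calibration is good to about 2 mm. A picture is of the moment at which its call begins.
- arm.sign_off(): hands the job in; it is judged then, once.
Trained networks look in a picture, given as the dict that the camera call returned (one of the last four; its "shot" number tells which), for a name from the list of things; names that differ only in an ending like _2 or _b are one class to them, and where a whole thing is asked for, a point or a joint stands for the part that bears it (a point fixed in the world has none). Each returns a list of dicts, best first, with "score" (0 to 1); they miss things now and then, are a little off and sometimes report something else, mostly with a low value. They report only what shows in the picture. A call takes as long as a camera call.
- recognise(thing, picture): "box" ([centre column, centre row, width, height] in pixels, round what is visible of it).
The state is a dict: "clock": time; "q": joint angles; "qvel": joint speeds; "joint_torque": joint torques, N m; "tool_pos": TCP position; "ee_rot": TCP orientation; "wrist_force": force on the tool from outside, world axes, zero at the start; "torque": the same for the moment, N m; "width": finger opening in m; "grip_force": force on a finger pad.
Only numpy, scipy, OpenCV 4.12 (cv2) and the standard library are available. Lean on these libraries where they do the work, as an engineer would, in place of code of your own. Each camera call takes 0.05 s, during which the arm holds its last target. There are 200 camera calls.

TASK

Check the dial scale for rubbing under off-centre load: with the fingertips press down the platform corner at the left of the dial side (left as seen by someone facing the dial and reading it) until the pointer points at the small marker tab on the dial's rim, without running on past it, keep it there for about a second, then let the platform come all the way up until the pointer is back at zero. Then do the same at the diagonally opposite corner, and finish with the scale free and at zero. Do not pick anything up, and leave the weights, jars and other things round the scale where they are.

Things in the scene. Friction and masses are not known exactly. Their poses are not given: they have to be found in the camera images.
- scale: Slant-dial bench scale, 3 kg, pale grey-green metal body 310 x 184 mm, fixed. Origin on the counter under the platform's centre; z up, x from the platform towards the dial, y to the right of someone facing the dial. Housing under the platform 82 mm high; the dial panel slopes down from it at 24 degrees, to x = 230 mm. Yaw -0.7 to 0.7: the dial looks away from the robot.
- scale_platform: Square steel weighing platform, 170 x 170 mm, top face 128 mm above the counter at rest; origin 12 mm below the top face's centre. Spring-backed: sinks 10 mm per kg (0.98 N per mm). It also rocks a little on its rubber-bushed spider: a corner pressed at its press point sinks about 1.3 times as far as the centre. Nothing stands on it.
- corner_dial_left (a point): Press point at the dial-side, left corner of the platform: on the top face, 18 mm in from both edges, 128 mm above the counter at rest; moves with the platform. In the scale's axes x = +67, y = -67 mm. This is the corner to press first. Pressed here, it dips 3 to 5 mm below stem_top at the marker.
- corner_back_right (a point): Press point at the far-from-dial, right corner of the platform: on the top face, 18 mm in from both edges, 128 mm above the counter at rest; moves with the platform. In the scale's axes x = -67, y = +67 mm. Diagonally opposite the first; to be pressed second.
- corner_dial_right (a point): Press point at the dial-side, right corner of the platform: on the top face, 18 mm in from both edges, 128 mm above the counter at rest; moves with the platform. x = +67, y = +67 mm. Not to be pressed.
- corner_back_left (a point): Press point at the far-from-dial, left corner of the platform: on the top face, 18 mm in from both edges, 128 mm above the counter at rest; moves with the platform. x = -67, y = -67 mm. Not to be pressed.
- stem_top (a point): Point on the scale's stem at the centre of the platform's top face (128 mm above the counter at rest); it sinks with the platform but does not rock. Axes as the scale's.
- scale_travel (a joint): How far the platform's stem has sunk, m: 0 at rest, 0.030 at the bottom stop.
- scale_pointer (a joint): Angle of the dial's pointer, rad, clockwise as read: 0 at the zero graduation (top of the dial, next to the platform), 5.236 (300 degrees) at 3 kg; 0.1745 rad per mm of scale_travel. White dial, 130 mm across, black graduations every 10 degrees (100 g); its centre is at x = 164 mm, y = 0, 54 mm high in the scale's axes.
- scale_marker (a joint): Angle of the dark marker tab on the dial's rim, in the same measure as scale_pointer: the pointer points at the tab when both are equal. Set somewhere from 1.92 to 2.79 rad (11 to 16 mm of travel, 11 to 16 N at the platform); it stays where it is set.
- pointer_tip (a point): Tip of the thin black pointer, 52 mm from the dial's axis.
- marker_tip (a point): Point on the marker tab's radius, 52 mm from the dial's axis: the pointer's tip comes here when it points at the tab. x runs along the tab's radius towards the dial's axis, y clockwise.
- jar_a: White plastic sample jar with lid, 68 mm across, 82 mm high, loose; origin under its centre. Leave alone.
- jar_b: White plastic sample jar with lid, 57 mm across, 66 mm high, loose; origin under its centre. Leave alone.
- weight_big: Larger brass knob weight, 48 mm across, 78 mm high, loose; origin under its centre. Leave alone.
- weight_small: Smaller brass knob weight, 38 mm across, 62 mm high, loose; origin under its centre. Leave alone.
- reagent_bottle: Stoppered glass bottle with pale powder, 74 mm across, 130 mm high, loose; origin under its centre. Leave alone.
- tub: Open white plastic tub, 92 mm across, 85 mm high, loose; origin under its centre. Leave alone.
- brush: Bench brush, 160 mm long, lying, loose; origin under its middle. Leave alone.

How it is judged:
By the outcome, as a careful person would: the job done as asked, in the order asked, and still so for the second after the job is handed in, with the robot touching nothing.
It also fails if it takes over 48 s, if anything falls off the work surface, if the arm or the gripper's body presses on something with over 40 N, if the wrist force passes 120 N, or if a joint passes its speed limit or range.

## Working session

There is one attempt and no reset: what is moved stays moved. The work goes in short steps, Python scripts to look and compute and a shell command to move; the robot and the scene stay as the last step left them, time stands still between calls to the robot, and variables do not carry over. Pictures are saved under pics/ and viewed, at most 10 in all, crops included, and the job is handed in when it is done.

```bash
mkdir -p pics; cat > h.py <<'E'
import numpy as np, cv2
from workcell import arm, imaging, recognise
def world(p,uv,z=None):
    """pixels -> world, by depth map, or on plane z"""
    uv=np.atleast_2d(np.float64(uv)); n=cv2.undistortPoints(uv[:,None],p["mtx"],np.array(p["D"]))[:,0]
    d=np.c_[n[:,0],-n[:,1],-np.ones(len(n))]; T=p["pose"]; dw=d@T[:3,:3].T
    s=(z-T[2,3])/dw[:,2] if z is not None else p["z_map"][uv[:,1].round().astype(int),uv[:,0].round().astype(int)]
    return T[:3,3]+dw*np.reshape(s,(-1,1))
def pix(p,X):
    c=(np.atleast_2d(X)-p["pose"][:3,3])@p["pose"][:3,:3]; c=c*[1,-1,-1]
    return cv2.projectPoints(c[:,None],np.zeros(3),np.zeros(3),p["mtx"],np.array(p["D"]))[0][:,0]
E
python3 - <<'E'
from h import *
s=arm.get_state(); print(s["clock"],s["tool_pos"],s["ee_rot"],s["wrist_force"],s["width"],arm.tips_ahead)
for n in("top","side"):
    p=imaging.get_image(n); cv2.imwrite(f"pics/{n}0.png",p["color"]); print(n,p["pose"].round(3).tolist(),p["mtx"][0][0])
    for t in("scale","scale_platform","scale_pointer","scale_marker","corner_dial_left","pointer_tip","marker_tip"):
        print(t,[(np.round(d["box"],1).tolist(),round(d["score"],2)) for d in recognise(t,p)[:2]])
E
```

```text
0.0 [0.15982516 0.57803032 0.23253326] [[-9.63831986e-01  2.66509890e-01 -6.16595982e-04]
 [ 2.66510581e-01  9.63830282e-01 -1.81604841e-03]
 [ 1.10299017e-04 -1.91469490e-03 -9.99998161e-01]] [ 0.57691015 -0.01625635 -0.29995923] 0.0876590623842646 0.011
top [[0.011, 0.995, -0.099, 0.464], [-1.0, 0.014, 0.025, 0.04], [0.026, 0.098, 0.995, 1.193], [0.0, 0.0, 0.0, 1.0]] 437.1671599219887
scale [([294.2, 180.4, 96.5, 134.4], 0.77)]
scale_platform [([298.4, 202.9, 80.1, 81.4], 0.6)]
scale_pointer [([299.0, 200.9, 81.7, 78.5], 0.7)]
scale_marker [([340.5, 154.9, 15.3, 12.3], 0.24), ([357.9, 189.5, 21.1, 22.6], 0.17)]
corner_dial_left [([301.8, 199.6, 85.1, 83.1], 0.89), ([357.1, 189.6, 18.1, 22.9], 0.51)]
pointer_tip [([289.1, 143.3, -0.5, 0.0], 0.42)]
marker_tip [([288.7, 142.2, 2.4, 4.7], 0.56)]
side [[0.972, 0.144, -0.184, 0.417], [-0.233, 0.604, -0.762, -0.589], [0.001, 0.784, 0.621, 0.573], [0.0, 0.0, 0.0, 1.0]] 363.1990030470598
scale [([337.1, 187.1, 145.4, 100.8], 0.75)]
scale_platform [([314.7, 169.8, 104.2, 57.0], 0.79)]
scale_pointer []
scale_marker [([315.2, 169.4, 101.0, 60.3], 0.21)]
corner_dial_left [([313.4, 170.5, 101.2, 60.8], 0.86), ([383.9, 219.7, 17.2, 30.4], 0.59)]
pointer_tip [([381.4, 221.4, 14.5, 32.4], 0.23)]
marker_tip []
```

View pics/top0.png

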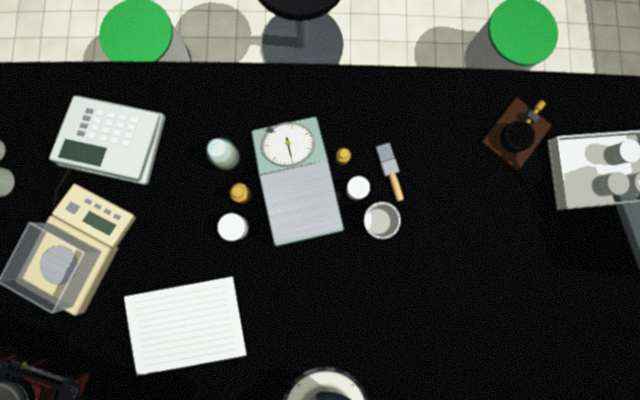

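View pics/side0.png

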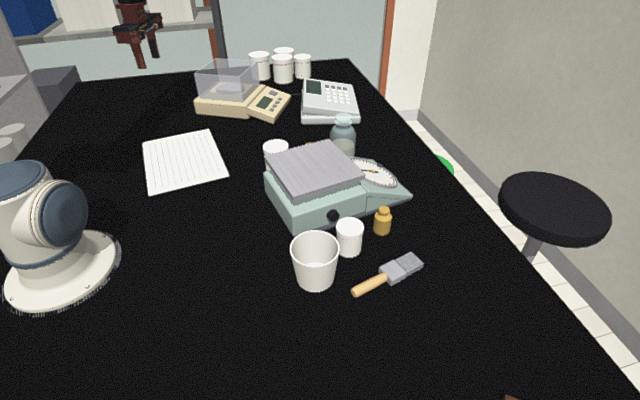

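The top view shows the platform at about (300,203) and the dial at (288,143), facing away from the robot. The dial-side left corner is therefore at image right, about (325,165). Next I fit the platform and unwarp the dial.

```bash
cat >> h.py <<'E'
def dialmap(p,c,yaw,sc=4000,N=600):
    """rectified dial (px 0.25mm, up = zero)"""
    a=np.deg2rad(24); R=np.array([[np.cos(yaw),-np.sin(yaw),0],[np.sin(yaw),np.cos(yaw),0],[0,0,1]])
    ctr=np.array([c[0],c[1],0])+R@[.164,0,.054]; up=R@[-np.cos(a),0,np.sin(a)]; rt=R@[0,1,0]
    g=(np.mgrid[0:N,0:N]-N/2)/sc; X=ctr+g[1][...,None]*rt-g[0][...,None]*up
    u=pix(p,X.reshape(-1,3)).reshape(N,N,2).astype(np.float32)
    return cv2.remap(p["color"],u[...,0],u[...,1],cv2.INTER_CUBIC)
E
python3 - <<'E'
from h import *
from scipy.ndimage import label
for n in ("top","side"):
    p=imaging.get_image(n); v,u=np.mgrid[0:400,0:640]; W=world(p,np.c_[u.ravel(),v.ravel()]).reshape(400,640,3)
    m=(abs(W[...,2]-.128)<.008)&(p["z_map"]>0)&(abs(W[...,0]-.5)<.2)&(abs(W[...,1]-.07)<.17)
    L,k=label(m); i=np.argmax(np.bincount(L.ravel())[1:])+1; m=L==i
    P=W[m]; r=cv2.minAreaRect((P[:,:2]*1000).astype(np.float32)); print(n,m.sum(),P[:,2].mean(),np.median(P[:,2]),r)
    Y=-np.deg2rad(90-r[2]) if r[2]>45 else np.deg2rad(r[2]); c=np.array(r[0])/1000
    print(c,Y)
    if n=="top": c0,Y0=c,Y
    D=dialmap(p,c0,Y0)
    cv2.imwrite(f"pics/dial_{n}.png",D)
    for t in("jar_a","weight_big","reagent_bottle","tub","brush","jar_b","weight_small"):
        for d in recognise(t,p)[:1]:
            if n=="top": print(t,round(d["score"],2),world(p,d["box"][:2]).round(3))
    if n=="top":
        o=cv2.resize(p["color"][90:260,200:420],None,fx=3,fy=3,interpolation=cv2.INTER_CUBIC)
        R=np.array([[np.cos(Y),-np.sin(Y)],[np.sin(Y),np.cos(Y)]])
        for q in [(.085,-.085),(.085,.085),(-.085,-.085),(-.085,.085),(.067,-.067),(-.067,.067)]:
            x=pix(p,np.r_[c+R@q,.128])[0]; cv2.circle(o,tuple(int(a) for a in (x-[200,90])*3+1),4,(0,0,255),1)
        cv2.imwrite("pics/crop.png",cv2.hconcat([cv2.resize(o,(500,386)),cv2.resize(D,(300,386))]))
E
```

```text
top 4793 0.12702010507041775 0.12700841882438185 ((549.4097900390625, 70.36067199707031), (170.68115234375, 170.18145751953125), 13.56772232055664)
[0.54940979 0.07036067] 0.2368014264900389
jar_a 0.87 [[0.488 0.242 0.082]]
weight_big 0.67 [[0.568 0.225 0.073]]
reagent_bottle 0.93 [[0.667 0.264 0.109]]
tub 0.83 [[ 0.513 -0.149 -0.001]]
brush 0.94 [[ 0.646 -0.17   0.02 ]]
jar_b 0.87 [[0.488 0.242 0.082]]
weight_small 0.76 [[ 0.669 -0.034  0.06 ]]
side 3454 0.1270231223505156 0.1273183969196037 ((550.1200561523438, 68.91581726074219), (170.87014770507812, 172.7945098876953), 13.82320785522461)
[0.55012006 0.06891582] 0.24126049026121307
```

View pics/crop.png

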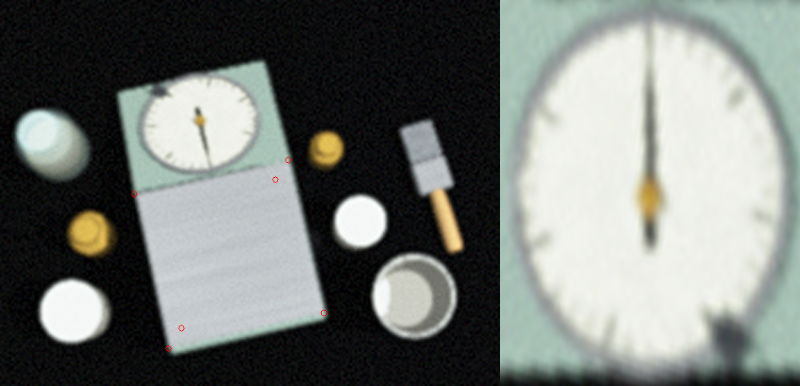

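View pics/dial_top.png

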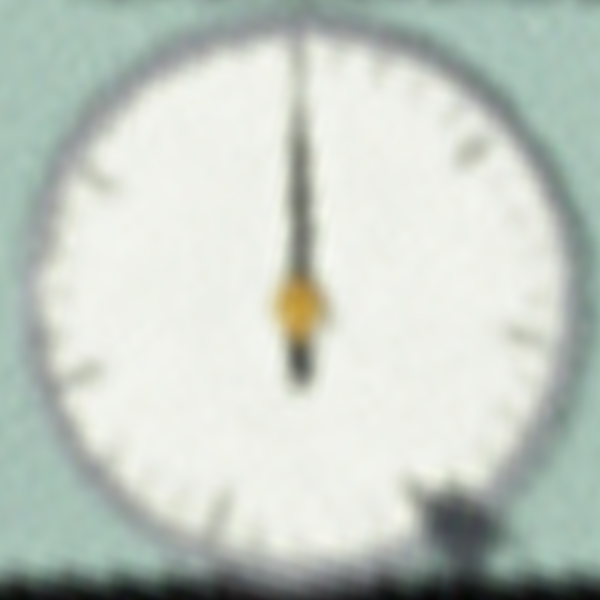

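The rectified dial shows the pointer at zero, pointing up, and the marker tab at about (455,515), which is about 145° or 2.5 rad. That means about 14.5 mm of travel, in the stated range. Both cameras agree on the platform: centre (0.549,0.070), yaw 0.24, top at z = 0.127. The first corner is then about (0.630,0.021) and the second about (0.468,0.119).

```bash
python3 -m crank '[[[0.029,-0.035,0],-3.8,0],[[0.029,-0.035,0],-3.8,0],[[0.029,-0.035,0],-3.8,0],[[0.029,-0.035,0],-3.8,0],[[0.029,-0.035,0],-3.8,0],[[0.029,-0.035,0],-3.8,0],[[0.029,-0.035,0],-3.8,0],[[0.029,-0.035,0],-3.8,0],[[0.029,-0.035,0],-3.8,0],[[0.029,-0.035,0],-3.8,0],[[0.029,-0.035,0],-3.8,0],[[0.029,-0.035,0],-3.8,0],[[0.029,-0.035,0],-3.8,0],[[0.029,-0.035,0],-3.8,0],[[0.029,-0.035,0],-3.8,0],[[0.029,-0.035,0],-3.8,0],[[0,0,-0.04],0,0],[[0,0,-0.02],0,0]]'
```

```text
clock: 3.4
tool_pos: [0.6242, 0.0167, 0.1704]
ee_rot: [[-0.235, 0.972, -0.003], [0.972, 0.235, 0.0], [0.001, -0.003, -1.0]]
wrist_force: [0.1, 0.6, -0.8]
width: 0.0007
grip_force: 0.0
```

```bash
python3 - <<'E'
from h import *
s=arm.get_state(); print(s["clock"],s["tool_pos"],s["ee_rot"][:,1],s["wrist_force"],s["width"])
c,Y=np.array([.5495,.070]),.238
o=[]
for n in("top","side"):
    p=imaging.get_image(n); o.append(cv2.resize(dialmap(p,c,Y),(400,400)))
o2=cv2.resize(p["color"][100:260,220:450],(400,278)); o.append(0)
o[2]=np.zeros((200,800,3),np.uint8); o[2][:, :288]=cv2.resize(o2,(288,200))
cv2.imwrite("pics/d1.png",cv2.vconcat([cv2.hconcat(o[:2]),o[2]]))
E
```

```text
3.4 [0.62415702 0.01668586 0.17040144] [ 0.97198673  0.23501805 -0.0028837 ] [ 0.0675805   0.64274627 -0.8265357 ] 0.0006549420545971156
```

View pics/d1.png

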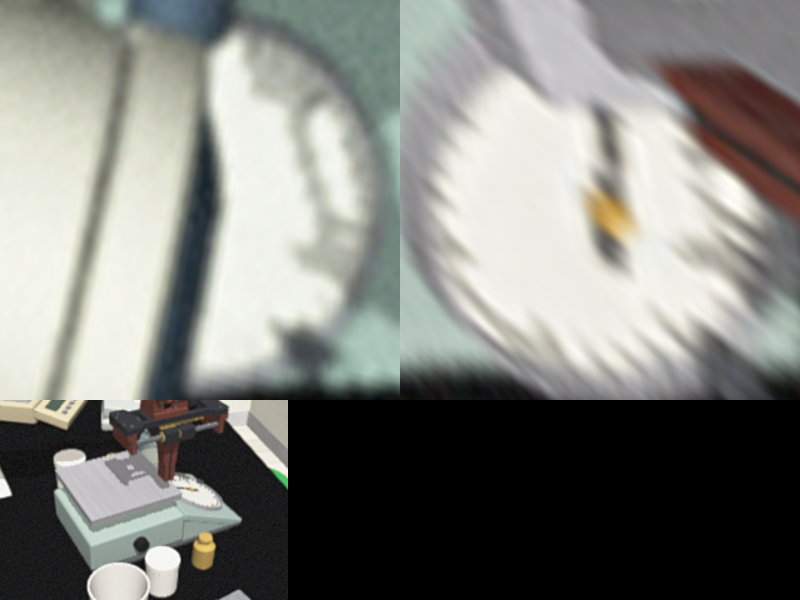

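The arm hides the left half of the dial from the top camera. The tab at (300,345) and the area the pointer will reach stay visible, and the side camera sees nearly the whole dial. Now I centre on the corner and press partway.

```bash
python3 -m crank '[[[0.006,0.004,-0.01],0,0],[[0,0,-0.01],0,0],[[0,0,-0.006],0,0],[[0,0,-0.004],0,0],[[0,0,-0.004],0,0],[[0,0,-0.004],0,0],[[0,0,-0.004],0,0],[[0,0,-0.002],0,0],[[0,0,0],0,0],[[0,0,0],0,0]]'
cat >> h.py <<'E'
def look(fn):
    c,Y=np.array([.5495,.070]),.238
    s=arm.get_state(); print(s["clock"],s["tool_pos"].round(4),s["wrist_force"].round(2))
    o=[]
    for n in("top","side"): p=imaging.get_image(n); o.append(cv2.resize(dialmap(p,c,Y),(400,400)))
    o=cv2.hconcat(o)
    cv2.imwrite(fn,o); return o
E
python3 -c "
from h import *
look('pics/d2.png')"
```

```text
clock: 4.5
tool_pos: [0.6304, 0.0223, 0.1311]
ee_rot: [[-0.238, 0.971, 0.002], [0.971, 0.238, 0.0], [-0.0, 0.002, -1.0]]
wrist_force: [-1.7, -0.3, 5.4]
width: 0.0004
grip_force: 3.0
4.5 [0.6304 0.0223 0.1311] [-1.68 -0.34  5.38]
```

View pics/d2.png

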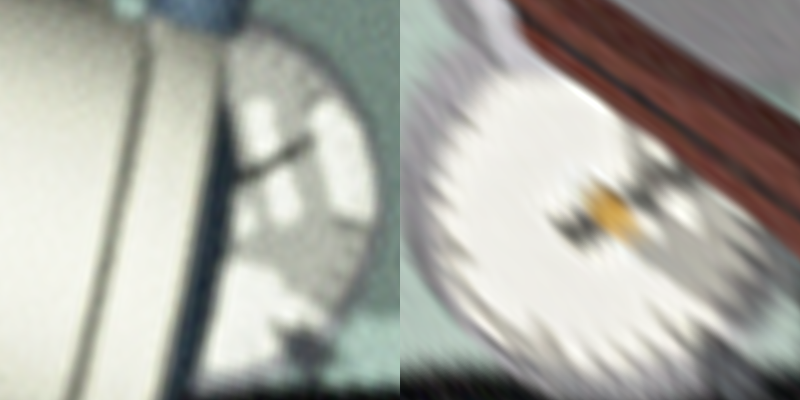

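The pointer reads about 63°, or 6.3 mm of travel. The force is about 6.2 N above its bias, and the 8 mm dip fits the 1.3 ratio, so everything agrees. I'll press most of the rest, then read the tab and pointer numerically.

```bash
python3 -m crank '[[[0,0,-0.002],0,0],[[0,0,-0.002],0,0],[[0,0,-0.002],0,0],[[0,0,-0.0015],0,0],[[0,0,-0.001],0,0],[[0,0,0],0,0],[[0,0,0],0,0]]'
python3 - <<'E'
from h import *
o=look('pics/d3.png')
D=cv2.imread('pics/dial_top.png'); g=D.max(2)
m=np.zeros_like(g); m[470:560,420:520]=1
k=(g<115)&(m>0); v,u=np.nonzero(k); print("tab",k.sum(),u.mean(),v.mean(),u.min(),u.max(),v.min(),v.max(), np.degrees(np.arctan2(u.mean()-300,295-v.mean())))
cv2.imwrite('pics/d3b.png',cv2.hconcat([cv2.resize(D[400:600,330:580],None,fx=1.6,fy=1.6,interpolation=cv2.INTER_CUBIC),cv2.resize(o[180:400,150:400],(400,320))]))
E
```

```text
clock: 5.3
tool_pos: [0.6307, 0.0223, 0.1242]
ee_rot: [[-0.237, 0.971, 0.004], [0.971, 0.237, 0.0], [-0.001, 0.004, -1.0]]
wrist_force: [-2.4, 0.3, 10.7]
width: 0.0007
grip_force: 5.4
5.3 [0.6307 0.0223 0.1242] [-2.39  0.29 10.65]
tab 3309 461.9069205197945 529.1973405862799 429 498 498 559 145.3428520586642
```

View pics/d3.png

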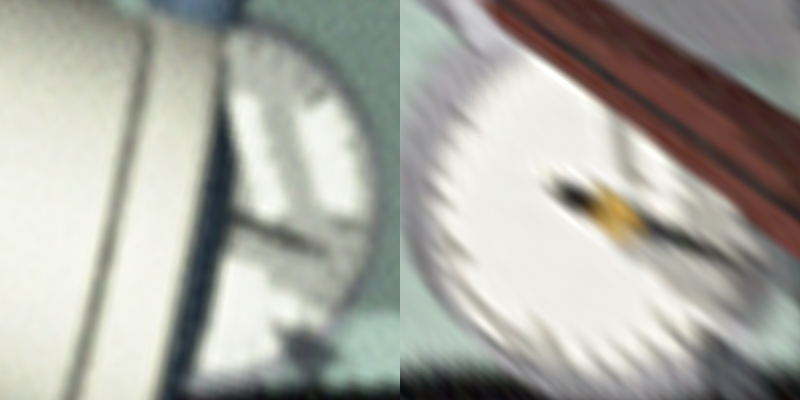

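View pics/d3b.png

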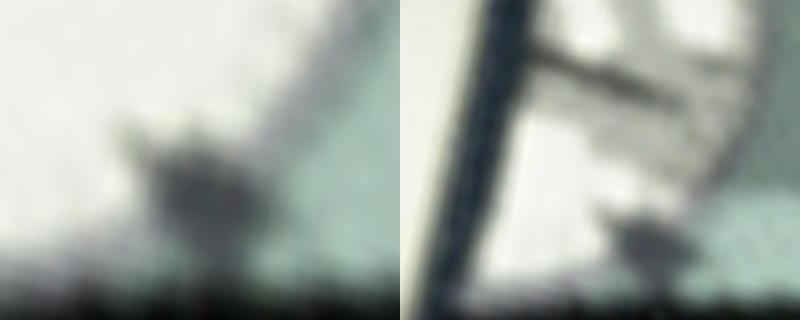

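Both views put the pointer at about 110° and the tab at about 144.7°, midway between the 140° and 150° ticks. I'll add a numeric pointer fit and test it on the saved pictures.

```bash
cat >> h.py <<'E'
def needle(D,x0,y0,lo,hi,r0=30,r1=50):
    """pointer angle in rectified top dial D (600 px): contrast along rays from the apparent pivot"""
    from scipy.ndimage import median_filter, gaussian_filter1d
    k=D.shape[0]/600; a=np.arange(lo-15,hi+15,.25); t=np.deg2rad(a)[:,None]; r=np.arange(r0,r1,.5)*4*k
    g=D.max(2).astype(np.float32)
    I=cv2.remap(g,np.float32(x0*k+r*np.sin(t)),np.float32(y0*k-r*np.cos(t)),cv2.INTER_LINEAR)
    C=np.clip(median_filter(I,size=(61,1))-I,0,60).mean(1); C=gaussian_filter1d(C,4)
    C[(a<lo)|(a>hi)]=0; i=C.argmax(); w=(abs(a-a[i])<5)&(C>C[i]/2); return (a[w]*C[w]).sum()/C[w].sum(),C[i]
E
python3 - <<'E'
from h import *
for f,lo,hi in(("dial_top",-20,20),("d2",40,90),("d3",85,135)):
    D=cv2.imread(f"pics/{f}.png"); D=D if D.shape[0]==600 else D[:,:400]
    print(f,[tuple(np.round(needle(D,300,y,lo,hi),2)) for y in(298,304,308)], [tuple(np.round(needle(D,300,304,lo,hi,*r),2)) for r in((30,40),(40,50))])
E
python3 -m crank '[[[0,0,-0.001],0,0],[[0,0,-0.001],0,0],[[0,0,-0.0005],0,0],[[0,0,0],0,0],[[0,0,0],0,0]]'
python3 - <<'E'
from h import *
o=look('pics/d4.png')
for y in(300,304,308): print(needle(o[:,:400],300,y,100,148,25,48))
E
```

```text
dial_top [(np.float64(-0.38), np.float64(38.71)), (np.float64(-0.37), np.float64(40.98)), (np.float64(-0.36), np.float64(42.21))] [(np.float64(-0.26), np.float64(42.35)), (np.float64(-0.4), np.float64(39.73))]
d2 [(np.float64(62.51), np.float64(23.48)), (np.float64(60.53), np.float64(25.59)), (np.float64(59.27), np.float64(26.65))] [(np.float64(60.98), np.float64(29.32)), (np.float64(60.11), np.float64(22.6))]
d3 [(np.float64(114.22), np.float64(20.13)), (np.float64(112.2), np.float64(19.84)), (np.float64(110.75), np.float64(19.71))] [(np.float64(112.12), np.float64(18.48)), (np.float64(112.13), np.float64(21.21))]
clock: 5.9
tool_pos: [0.6307, 0.0223, 0.1222]
ee_rot: [[-0.238, 0.971, 0.004], [0.971, 0.238, -0.0], [-0.001, 0.004, -1.0]]
wrist_force: [-3.3, -0.6, 12.3]
width: 0.0001
grip_force: 6.1
5.9 [0.6307 0.0223 0.1222] [-3.26 -0.6  12.31]
(np.float64(128.64137546436612), np.float32(22.062065))
(np.float64(127.46182219195819), np.float32(21.962559))
(np.float64(126.1253654615851), np.float32(21.61239))
```

```bash
python3 -m crank '[[[0,0,-0.001],0,0],[[0,0,-0.001],0,0],[[0,0,0],0,0],[[0,0,0],0,0]]'
python3 - <<'E'
from h import *
o=look('pics/d5.png')
for y in(300,304,308): print(needle(o[:,:400],300,y,125,155,25,46))
cv2.imwrite('pics/d5b.png',cv2.hconcat([cv2.resize(o[150:400,170:370],(400,500),interpolation=cv2.INTER_CUBIC),cv2.resize(o[150:400,560:800],(400,500),interpolation=cv2.INTER_CUBIC)]))
E
```

```text
clock: 6.4
tool_pos: [0.6308, 0.0223, 0.1206]
ee_rot: [[-0.238, 0.971, 0.005], [0.971, 0.238, -0.0], [-0.001, 0.005, -1.0]]
wrist_force: [-3.8, -0.1, 13.4]
width: 0.0004
grip_force: 6.7
6.4 [0.6308 0.0223 0.1206] [-3.85 -0.15 13.45]
(np.float64(138.30758523068388), np.float32(25.865213))
(np.float64(137.26119919864212), np.float32(25.149616))
(np.float64(136.05723881811335), np.float32(24.093447))
```

View pics/d5b.png

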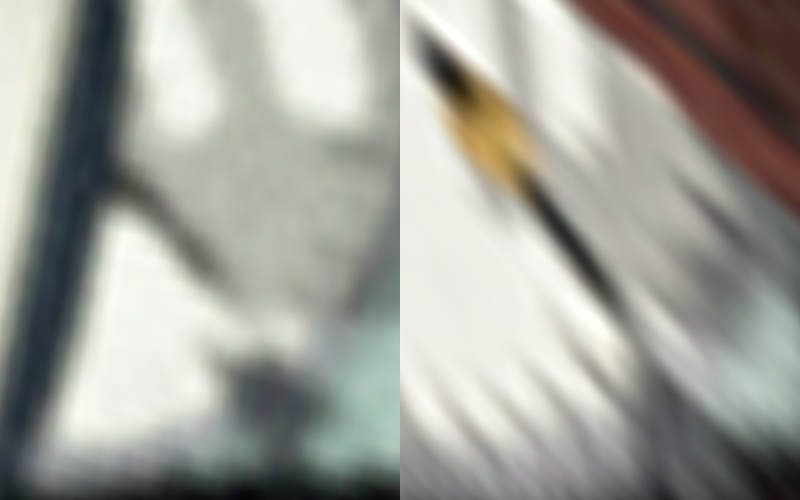

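The pointer is now about 138-140° and the tab about 144.5°. I'll take one small step further and average several frames.

```bash
python3 -m crank '[[[0,0,-0.0005],0,0],[[0,0,0],0,0],[[0,0,0],0,0]]'
cat > m.py <<'E'
from h import *
c,Y=np.array([.5495,.070]),.238
def run(lo=120,hi=160,n=4,save=None):
    fr=[imaging.get_image("top") for _ in range(n)]
    D=np.mean([dialmap(p,c,Y).astype(np.float32) for p in fr],0).clip(0,255).astype(np.uint8)
    s=arm.get_state(); print(s["clock"],s["tool_pos"].round(4),s["wrist_force"].round(2))
    if save: cv2.imwrite(save,D)
    for y in(296,300,304,308): print(y,*[np.round(needle(D,300,y,lo,hi,*r),2) for r in((25,46),(25,36),(34,46))])
    # tab edges: dark profile in angle beyond the rim
    g=D.max(2).astype(np.float32); a=np.arange(125,165,.5); t=np.deg2rad(a)[:,None]; r=np.arange(63,71,.5)*4
    for y in(295,300):
        I=cv2.remap(g,np.float32(300+r*np.sin(t)),np.float32(y-r*np.cos(t)),cv2.INTER_LINEAR).mean(1)
        w=np.clip(I[(a>137)&(a<153)].max()*.8-I,0,None)*((a>134)&(a<156)); print("tab",y,(a*w).sum()/w.sum())
E
python3 -c "
from m import *
run(save='pics/d6.png')"
```

```text
clock: 6.8
tool_pos: [0.6308, 0.0223, 0.1201]
ee_rot: [[-0.238, 0.971, 0.005], [0.971, 0.238, -0.0], [-0.001, 0.005, -1.0]]
wrist_force: [-3.9, 0.6, 13.6]
width: 0.0004
grip_force: 6.9
7.0 [0.6308 0.0223 0.1202] [-3.86 -0.02 14.4 ]
296 [142.27  25.99] [142.53  21.76] [142.13  30.38]
300 [141.26  25.93] [141.29  22.16] [141.16  29.45]
304 [140.24  25.53] [140.04  22.46] [140.26  28.55]
308 [139.14  24.74] [138.89  22.67] [139.37  27.28]
tab 295 145.83225475106315
tab 300 145.1526553264551
```

```bash
python3 -m crank '[[[0,0,-0.0005],0,0],[[0,0,0],0,0],[[0,0,0],0,0]]'
python3 -c "
from m import *
run(save='pics/d7.png')"
```

```text
clock: 7.3
tool_pos: [0.6308, 0.0223, 0.1198]
ee_rot: [[-0.238, 0.971, 0.005], [0.971, 0.238, -0.0], [-0.001, 0.005, -1.0]]
wrist_force: [-4.4, -0.4, 14.3]
width: 0.0004
grip_force: 7.0
7.5 [0.6308 0.0223 0.1198] [-3.26  0.02 14.03]
296 [145.3   28.59] [145.49  22.75] [145.27  34.26]
300 [144.48  28.73] [144.28  23.54] [144.5   34.03]
304 [143.51  28.4 ] [143.23  24.01] [143.73  33.28]
308 [142.54  27.61] [142.03  23.95] [142.9   32.19]
tab 295 145.79643160183775
tab 300 145.14787838228605
```

The pointer (144.5°) and tab (145.1°) now match within measurement error. I hold for 1.2 s, then release.

```bash
python3 -m crank '[[[0,0,0],0,0],[[0,0,0],0,0],[[0,0,0],0,0],[[0,0,0],0,0],[[0,0,0],0,0],[[0,0,0],0,0],[[0,0,0],0,0],[[0,0,0],0,0],[[0,0,0],0,0],[[0,0,0],0,0],[[0,0,0],0,0],[[0,0,0],0,0]]'
python3 -m crank '[[[0,0,0.002],0,0],[[0,0,0.003],0,0],[[0,0,0.004],0,0],[[0,0,0.004],0,0],[[0,0,0.004],0,0],[[0,0,0.005],0,0],[[0,0,0.006],0,0],[[0,0,0.01],0,0],[[0,0,0.012],0,0],[[-0.03,0.018,0],0,0],[[-0.033,0.02,0],0,0],[[-0.033,0.02,0],0,0],[[-0.033,0.02,0],0,0],[[-0.033,0.019,0],0,0],[[0,0,0],0,0],[[0,0,0],0,0]]'
python3 -c "
from m import *
run(-20,20,2,save='pics/z1.png')"
```

```text
clock: 8.7
tool_pos: [0.6308, 0.0223, 0.1198]
ee_rot: [[-0.238, 0.971, 0.005], [0.971, 0.238, -0.0], [-0.001, 0.005, -1.0]]
wrist_force: [-4.1, 0.4, 14.8]
width: 0.0006
grip_force: 7.0
clock: 10.3
tool_pos: [0.4681, 0.1195, 0.1668]
ee_rot: [[-0.239, 0.971, 0.002], [0.971, 0.239, -0.0], [-0.001, 0.002, -1.0]]
wrist_force: [-0.4, -1.5, -0.5]
width: 0.0004
grip_force: 0.0
10.4 [0.4688 0.1189 0.1661] [ 0.86 -0.42 -0.51]
296 [-1.000e-02  3.534e+01] [ 0.23 33.98] [-0.22 38.18]
300 [ 0.   36.44] [ 0.24 34.01] [-0.13 40.17]
304 [1.000e-02 3.756e+01] [ 0.26 33.77] [-0.12 42.25]
308 [3.000e-02 3.882e+01] [ 0.27 33.91] [-3.000e-02  4.442e+01]
tab 295 145.8375334421476
tab 300 145.1500376456453
```

The pointer is back at zero and the arm is over the opposite corner. Now the second press, stopping short first.

```bash
python3 -m crank '[[[0,0,-0.01],0,0],[[0,0,-0.01],0,0],[[0,0,-0.004],0,0],[[0,0,-0.003],0,0],[[0,0,-0.004],0,0],[[0,0,-0.004],0,0],[[0,0,-0.003],0,0],[[0,0,-0.002],0,0],[[0,0,-0.002],0,0],[[0,0,-0.001],0,0],[[0,0,0],0,0],[[0,0,0],0,0],[[0,0,0],0,0]]'
python3 -c "
from m import *
run(85,155,3,save='pics/e1.png')"
```

```text
clock: 11.7
tool_pos: [0.4678, 0.1195, 0.1247]
ee_rot: [[-0.238, 0.971, 0.001], [0.971, 0.238, 0.0], [0.0, 0.001, -1.0]]
wrist_force: [-6.2, -0.8, 10.9]
width: 0.0005
grip_force: 5.5
11.85 [0.4678 0.1195 0.1247] [-6.89 -0.83 10.85]
296 [112.61  27.52] [113.01  23.64] [112.29  32.6 ]
300 [111.03  27.73] [111.26  23.95] [110.98  32.28]
304 [109.51  27.71] [109.51  24.14] [109.52  31.91]
308 [108.   27.4] [107.76  24.17] [108.22  31.36]
tab 295 145.83075298822862
tab 300 145.17471448405288
```

```bash
python3 -m crank '[[[0,0,-0.001],0,0],[[0,0,-0.001],0,0],[[0,0,-0.001],0,0],[[0,0,-0.0007],0,0],[[0,0,0],0,0],[[0,0,0],0,0],[[0,0,0],0,0]]'
python3 -c "
from m import *
run(100,156,4,save='pics/e2.png')"
```

```text
clock: 12.55
tool_pos: [0.4677, 0.1196, 0.1215]
ee_rot: [[-0.238, 0.971, 0.001], [0.971, 0.238, 0.001], [0.0, 0.001, -1.0]]
wrist_force: [-8.0, -0.9, 13.3]
width: 0.0004
grip_force: 6.7
12.75 [0.4678 0.1196 0.1215] [-8.22 -0.44 13.67]
296 [136.04  31.47] [136.51  25.54] [135.77  37.77]
300 [134.97  31.43] [135.13  25.93] [134.75  37.  ]
304 [133.74  31.28] [133.73  26.34] [133.73  36.38]
308 [132.51  30.52] [132.28  26.2 ] [132.62  35.15]
tab 295 145.79921334842624
tab 300 145.10568037641568
```

```bash
python3 -m crank '[[[0,0,-0.0006],0,0],[[0,0,-0.0005],0,0],[[0,0,0],0,0],[[0,0,0],0,0],[[0,0,0],0,0]]'
python3 -c "
from m import *
run(110,160,4,save='pics/e3.png')"
```

```text
clock: 13.25
tool_pos: [0.4677, 0.1196, 0.1205]
ee_rot: [[-0.238, 0.971, 0.001], [0.971, 0.238, 0.001], [0.0, 0.001, -1.0]]
wrist_force: [-7.3, -0.5, 13.8]
width: 0.0004
grip_force: 7.1
13.45 [0.4677 0.1196 0.1205] [-8.39  0.09 12.8 ]
296 [142.97  36.61] [143.27  30.67] [142.73  42.69]
300 [141.96  36.31] [142.21  30.71] [141.76  41.94]
304 [140.79  36.  ] [141.    30.56] [140.78  41.45]
308 [139.78  35.58] [139.86  31.05] [139.87  40.25]
tab 295 145.85348514582378
tab 300 145.17891944922425
```

Another 2.7° is about 0.35 mm. I add that, verify, then hold.

```bash
python3 -m crank '[[[0,0,-0.0004],0,0],[[0,0,0],0,0],[[0,0,0],0,0],[[0,0,0],0,0]]'
python3 -c "
from m import *
D=run(110,160,4,save='pics/e4.png')
D=cv2.imread('pics/e4.png'); cv2.imwrite('pics/e4b.png',D[200:600,200:600])"
```

```text
clock: 13.85
tool_pos: [0.4678, 0.1196, 0.1202]
ee_rot: [[-0.238, 0.971, 0.001], [0.971, 0.238, 0.001], [0.0, 0.001, -1.0]]
wrist_force: [-8.9, -0.9, 14.2]
width: 0.0006
grip_force: 7.2
14.05 [0.4677 0.1196 0.1202] [-7.37  0.1  14.92]
296 [145.61  36.61] [146.23  31.3 ] [145.23  43.44]
300 [144.62  36.54] [145.02  31.43] [144.29  42.52]
304 [143.71  35.96] [143.96  31.35] [143.49  41.02]
308 [142.72  35.39] [142.74  31.34] [142.55  39.45]
tab 295 145.81797223245763
tab 300 145.148726512982
```

View pics/e4b.png

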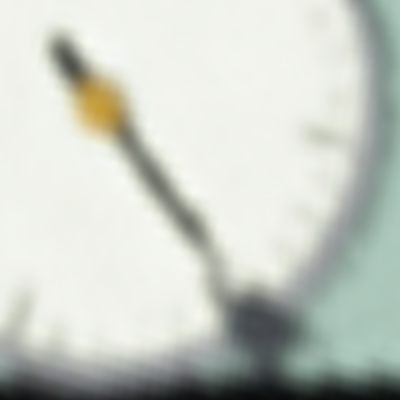

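The pointer runs from the hub at (100,103) through (215,265) straight at the tab at (262,322), within about 1°. I hold, then release and retreat.

```bash
python3 -m crank '[[[0,0,0],0,0],[[0,0,0],0,0],[[0,0,0],0,0],[[0,0,0],0,0],[[0,0,0],0,0],[[0,0,0],0,0],[[0,0,0],0,0],[[0,0,0],0,0],[[0,0,0],0,0],[[0,0,0],0,0],[[0,0,0],0,0],[[0,0,0],0,0]]'
python3 -m crank '[[[0,0,0.002],0,0],[[0,0,0.003],0,0],[[0,0,0.004],0,0],[[0,0,0.004],0,0],[[0,0,0.004],0,0],[[0,0,0.005],0,0],[[0,0,0.006],0,0],[[0,0,0.01],0,0],[[0,0,0.03],0,0],[[0,0,0.03],0,0],[[0,0,0.03],0,0],[[0,0,0],0,0],[[0,0,0],0,0],[[0,0,0],0,0],[[0,0,0],0,0],[[0,0,0],0,0]]'
python3 -c "
from m import *
run(-20,20,3,save='pics/z2.png')"
```

```text
clock: 15.25
tool_pos: [0.4678, 0.1196, 0.1202]
ee_rot: [[-0.238, 0.971, 0.001], [0.971, 0.238, 0.001], [0.0, 0.001, -1.0]]
wrist_force: [-8.1, 0.3, 13.9]
width: 0.0004
grip_force: 7.2
clock: 16.85
tool_pos: [0.4676, 0.1192, 0.2442]
ee_rot: [[-0.238, 0.971, -0.002], [0.971, 0.238, -0.0], [0.0, -0.002, -1.0]]
wrist_force: [-0.3, -0.0, 0.2]
width: 0.0006
grip_force: 0.0
17.0 [0.4678 0.1193 0.2449] [0.21 0.41 0.14]
296 [ 0.  35.4] [ 0.21 33.9 ] [-0.12 38.35]
300 [1.000e-02 3.646e+01] [ 0.22 33.78] [-0.11 40.64]
304 [2.00e-02 3.75e+01] [ 0.24 33.43] [-2.000e-02  4.275e+01]
308 [3.000e-02 3.857e+01] [ 0.25 32.99] [-1.000e-02  4.476e+01]
tab 295 145.85734390162145
tab 300 145.1879944666405
```

```bash
python3 -c "
from workcell import arm
print(arm.sign_off())"
```

```text
the job is handed in; nothing more can be done
None
```

I pressed the dial-side left corner and then the diagonally opposite one until the pointer met the marker (about 145°, within roughly 1° by camera), held each for over a second, and the pointer went back to zero each time; I handed the job in at about 17 s with the arm clear of the scale.

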